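# Set the conveyor's side guide to a carton and run it to the end stop

### The arm

A 6-joint arm with a two-finger parallel gripper is mounted at the origin on the work surface. World frame = base frame: x ahead of the robot, y to its left, z up, the work surface at z = 0. Lengths are in mm, angles in rad, forces in N, time in s.
With the tool pointing down it reaches from about 350 to 775 mm from the base axis. Payload 7.3 kg.
Tool frame: the origin (TCP) lies at the very end of the fingers, on their centre line; the grasp point (between the pads) lies bot.grip_point_offset behind it (bot.grip_point_offset is the distance from the TCP to the grasp point, in mm); z points along the fingers, y is the line along which they close (so a half turn about z gives the same grasp; the last joint's range is limited). The gripper opens to 92 mm and grips with 3 to 60 N. Pads are 19 mm wide; open, the fingers measure 130 mm over their backs; the gripper's body (75 mm by 190 mm) begins 47 mm behind the grasp point.
Start: joints at [1.185, 0.342, 1.524, -0, 1.275, -0.146], TCP at [124.676, 510.001, 226.741] pointing down, gripper open.
Joint ranges: [-2.53, 2.53], [-0.77, 2.02], [0.04, 2.7], [-1, 4.14], [0.28, 2.66], [-3.11, 3.11]. Speed limits (rad/s): [2.57, 2.57, 3.14, 3.14, 3.14, 3.14].

### API

Orientations are given as [roll, pitch, yaw] about the fixed x, y, z axes, in that order (R = Rz(yaw) Ry(pitch) Rx(roll)).
In Python, from plant import bot gives the robot as it stands. The module is installed in compiled form; this text tells all that it offers.
- The arm moves only by the tool carry_out, never from a script. Its argument "plan" is a list of rows, each an object of numbers: "tx", "ty", "tz": the shift along the world's x, y, z in mm; "rx", "ry", "rz": the turn, a rotation vector about the world's x, y, z in rad. A call has 1 to 12 rows; each row shifts and turns the commanded pose from where the row before left it; what a row does not reach is not made up. A row lasts 1/10 s, in which the tool goes at most 50 mm and 8.59 degrees, less where a joint would pass 70% of its speed; a pose out of reach is approached as far as the arm can. A call with a gripper value outside its range is refused whole. "gripper" is the closure, from 0 (fully open) to 1 (shut), set as the call begins (left out, the last holds). The fingers move at their own pace and stop on an object; the grip force is fixed at half the most. Time passes only in rows, so rows that do not move let the fingers close. It gives the time, the measured TCP pose, the force, the opening and the grip force at its end, in the units of the state.
- bot.get_obs(): the state, without advancing time (a new reading comes with each control period).
- bot.capture(name): name is "scene" or "top" or "wrist"; returns the picture (420x560x3 uint8, red, green, blue); there is no depth.
- bot.camera_model(name): a dict with "camera_matrix" (3x3 intrinsics, pixels), "R" (3x3) and "t" (3): a world point X has camera coordinates R X + t. Camera axes: x right, y down, z forward; pixel columns grow to the right and rows downward; lengths in mm; the calibration is good to about 2 mm. The wrist camera is an equidistant fisheye: a pixel r from the principal point sees the ray r / f radians off the axis. A picture is of the moment at which its call begins: read the wrist's pose just before it. camera_model takes no time and is no camera call; for the wrist camera it gives the pose at the moment of the call.
- bot.close_job(): hands the job in; it is judged then, once.
The state is a dict: "time": time; "joint_positions": joint angles; "dq": joint speeds; "tau": joint torques, N m; "tool_pos": TCP position; "tcp_rot": TCP orientation; "contact_force": force on the tool from outside, world axes, zero at the start; "moment": the same for the moment, N m; "grip_width": finger opening in mm; "finger_force": force on a finger pad.
Only numpy, scipy, OpenCV 4.12 (cv2) and the standard library are available. Lean on these libraries where they do the work, as an engineer would, in place of code of your own. Each camera call takes 0.05 s, during which the arm holds its last target. There are 200 camera calls.

### The job

A carton of a new size stands on the bench roller conveyor. Slide the adjustable side guide in by its grip until you feel the carton nipped snugly between it and the far rail (a light squeeze, do not crush the carton), then back the guide off to leave the carton about 4 mm of play between the rails. Let go of the guide there, then push the carton along the rollers up against the end stop, and leave everything else on the bench where it is.

Things in the scene. Friction and masses are not known exactly. Their poses are not given: they have to be found in the camera images.
- conveyor: Bench roller conveyor, 350 mm wide (its x), 660 mm long (its y, from -310 to +350 mm), aluminium frame 70 mm high, steel rollers lying across it, their tops 75 mm above the bench. Origin on the bench under its middle; +x points to the far side, away from the robot; it stands level.
- lane (a point): Centre line of the lane at roller height, midway along the two side rails; axes as the conveyor's. The far rail (white strip, like the guide's, parallel to it) is clamped firmly where the last job left it, its face 60 to 120 mm beyond this line (+x). That setting is not reported: find it by feel.
- end_stop (a point): Middle of the upright steel end stop's face at roller height, at the conveyor's -y end (y = -260 mm in its frame). The stop lies across the whole lane and rises 63 mm above the rollers. Axes as the conveyor's.
- guide (a joint): Travel of the adjustable side guide on its two cross-rods, m: 0 fully out (near the robot), 0.115 fully in, growing towards the far rail (conveyor +x). It drags with about 2.5 N of steady friction and stays where it is left. The rods are 87 mm above the bench, 150 mm either side of the grip, and stick out up to 120 mm from the frame towards the robot.
- guide_face (a point): Middle of the guide rail's inner face (the face that meets the carton; rail 400 mm long, 45 mm high, 81 to 126 mm above the bench, 20 mm thick). With the guide fully out it stands 115 mm to the robot's side of the lane's centre line. Axes as the conveyor's.
- guide_grip (a point): Grasp point of the guide's black upright grip, 138 mm above the bench and 54 mm to the robot's side of the guide's inner face, midway along the rail. The grip is 16 mm thick across the track (x), 36 mm wide along the rail (y), and runs from 93 to 155 mm above the bench; clear all round above 105 mm. Axes as the conveyor's.
- carton: Closed brown carton on the rollers between the rails, 130 mm across the lane (its x), 170 mm long (its y), 80 mm high, 0.4 to 0.8 kg, at first slightly askew. Origin at the centre of its underside. It rolls easily along y but takes 2 to 6 N to drag sideways over the rollers, so the guide first drags and squares it before the far rail stops it.
- near_wall (a point): Middle of the carton's side wall that faces the guide, 65 mm from the carton's centre towards its -x. This wall is springy: it gives about 1 mm for every 5 N and springs back fully. More than 18 N from the guide crushes the carton.
- waiting_box: White box 110 x 75 x 60 mm waiting at the conveyor's +y end. Origin at the centre of its underside. To be left alone.
- tape_gun: Tape gun on the bench, about 190 x 60 x 95 mm. To be left alone.
- tape_roll: Roll of tape lying flat, 100 mm across, 48 mm high. To be left alone.
- knife: Cutter knife, 160 mm long, 14 mm thick. To be left alone.
- tumbler: Glass tumbler, 72 mm across, 90 mm high. To be left alone.
- small_box: White box 85 x 130 x 45 mm on the bench. To be left alone.
- marker: Marker pen, 105 mm long. To be left alone.

How it is judged (in metres and radians):
On the way, in this order (a step that is already met when the one before it is completed fails the run):
1. the carton is nipped between the guide and the far rail (over 3 N on each) (contact force between each of guide_c0, far_rail_c0 and carton above 3 N), for 0.2 s.
2. the guide is backed off to leave 2 to 6 mm of play between the rails (x of far_rail_c0 in the frame of guide_face between 0.138 and 0.142 m and contact force between guide_c0 and carton below 0.5 N), for 0.3 s.
3. the carton is pushed up to the end stop, within 5 mm (y of carton in the frame of conveyor below -0.17 m), for 0.2 s.
At the end, for the whole second after the job is handed in: The guide stands still with 2 to 6 mm of play left between the rails (rail-to-rail distance 132 to 136 mm), not pressing on the carton; the carton rests flat and straight (within 0.06 rad) on the rollers between the rails, within 5 mm of the end stop; everything released and at rest (all of step 2 and y of carton in the frame of conveyor below -0.17 m and angle between the y axis of carton and the y axis of conveyor, either way round below 0.06 rad and z of carton in the frame of conveyor between 0.07 and 0.08 m and linear speed of carton below 0.01 m/s and velocity of joint guide between -0.005 and 0.005 m/s); the robot touches nothing.
It fails at once if the guide presses the carton with more than 18 N (crushed) (contact force between guide_c0 and carton above 18 N).
It fails at once if the carton is lifted off the rollers by more than 15 mm (z of carton in the frame of conveyor above 0.09 m).
It fails at once if another thing on the bench is moved by more than 20 mm (distance of any of waiting_box, tape_gun, tape_roll, knife, tumbler, small_box, marker from where it was at the start of the episode above 0.02 m).
It also fails if it takes over 72 s, if anything falls off the work surface, if the arm or the gripper's body presses on something with over 40 N, if the wrist force passes 120 N, or if a joint passes its speed limit or range.

## Working session

There is one attempt and no reset: what is moved stays moved. The work goes in short steps, Python scripts to look and compute and a tool call to move; the robot and the scene stay as the last step left them, time stands still between calls to the robot, and variables do not carry over. Pictures are saved under pics/ and viewed, at most 10 in all, crops included, and the job is handed in when it is done.

Besides the shell and the picture viewer there is one more tool, called after "Request:" in YAML: its name, and indented under it one key for each argument. carry_out: Moves the arm, as the interface text tells. Its arguments: {"type":"object","properties":{"plan":{"type":"array"},"gripper":{"type":"number"}},"required":["plan"]}

```bash
mkdir -p pics
python3 - <<'E'
from plant import bot
import cv2,numpy as np
print(bot.get_obs(), bot.grip_point_offset)
for n in ("scene","top"):
    m=bot.camera_model(n);print(n,m)
    cv2.imwrite(f"pics/{n}0.png",bot.capture(n)[:,:,::-1])
E
```

```text
{'time': 0.0, 'joint_positions': array([ 1.18500463e+00,  3.42721451e-01,  1.52504809e+00, -3.61657013e-06,
        1.27538198e+00, -1.45985687e-01]), 'dq': array([ 1.01850715e-03,  2.14765238e-03,  3.96692585e-04,  3.48275140e-05,
       -4.54928784e-04, -1.41370551e-04]), 'tau': array([-2.87878920e-04, -4.31246603e+01, -2.44207960e+01,  7.16341124e-02,
        5.62865508e-02, -1.06786770e-04]), 'tool_pos': array([124.50849124, 509.59289827, 226.03477779]), 'tcp_rot': array([-3.14004987e+00, -2.23342328e-04,  2.90178753e+00]), 'contact_force': array([-0.38869126, -0.6279348 ,  0.27491523]), 'moment': array([-0.06184358, -0.01330152,  0.02918119]), 'finger_force': 0.0, 'grip_width': 91.81416888305166} 18.8
scene {'camera_matrix': array([[415.70978152,   0.        , 272.9559191 ],
       [  0.        , 415.70978152, 203.8181219 ],
       [  0.        ,   0.        ,   1.        ]]), 'R': array([[-0.67522461,  0.73728537,  0.02195483],
       [ 0.42355249,  0.41192483, -0.80679689],
       [-0.60388328, -0.5354701 , -0.59042083]]), 't': array([ 304.12229382, -109.24250977, 1557.87304871])}
top {'camera_matrix': array([[402.70195994,   0.        , 275.12987873],
       [  0.        , 402.70195994, 224.00600128],
       [  0.        ,   0.        ,   1.        ]]), 'R': array([[ 0.02071772, -0.9997455 ,  0.0089279 ],
       [-0.99528021, -0.02147031, -0.09463787],
       [ 0.09480547, -0.00692508, -0.99547173]]), 't': array([1.13399127e+00, 4.66757133e+02, 1.27885392e+03])}
```

View pics/top0.png

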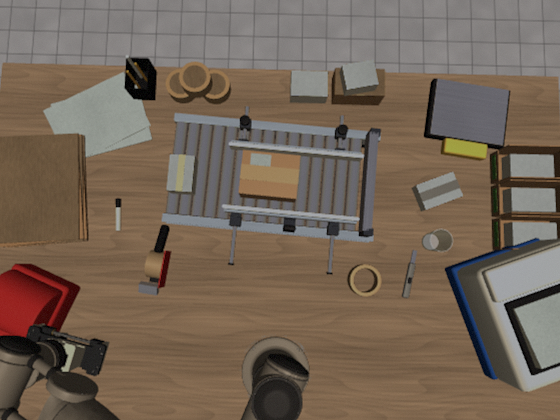

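View pics/scene0.png

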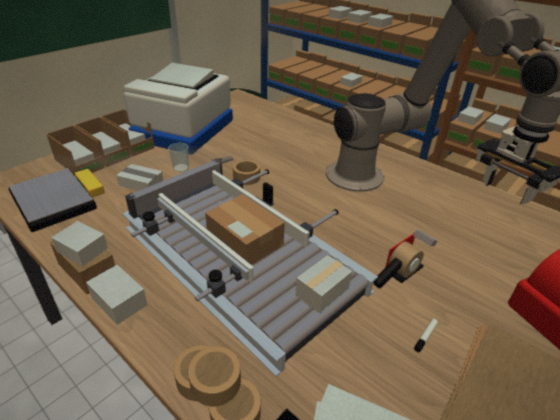

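The top view shows the conveyor at cols 163–380, rows 115–240. The grip is near (289,225), the guide rail runs (223,208)–(358,219), the far rail (230,143)–(363,155), the carton is near (270,175), and the end stop is at col ~370. I'll measure these from colour masks.

```bash
cat > h.py <<'E'
import numpy as np,cv2
from plant import bot
def ray(n,uv,z,m=None):
    m=m or bot.camera_model(n);K,R,t=m["camera_matrix"],m["R"],np.array(m["t"])
    uv=np.atleast_2d(uv).astype(float)
    if n=="wrist":
        d=(uv-K[:2,2])/K[0,0];r=np.hypot(*d.T)[:,None]+1e-9
        c=np.hstack([d/r*np.sin(r),np.cos(r)])
    else: c=np.hstack([uv,np.ones((len(uv),1))])@np.linalg.inv(K).T
    w=c@R;o=-R.T@t
    return o+w*((z-o[2])/w[:,2])[:,None]
E
python3 - <<'E'
from h import *
im=cv2.imread("pics/top0.png");hsv=cv2.cvtColor(im,cv2.COLOR_BGR2HSV)
roi=np.zeros(im.shape[:2],np.uint8);roi[105:250,155:390]=255
w=((hsv[...,1]<40)&(hsv[...,2]>165)).astype(np.uint8)*(roi>0)
c=((hsv[...,0]<20)&(hsv[...,1]>90)&(hsv[...,2]>90)).astype(np.uint8)*(roi>0)
b=(hsv[...,2]<45).astype(np.uint8)*(roi>0)
for nm,mk,z in (("white",w,126),("carton",c,155),("black",b,155)):
    for k in cv2.findContours(mk,cv2.RETR_EXTERNAL,cv2.CHAIN_APPROX_NONE)[0]:
        if cv2.contourArea(k)<25: continue
        r=cv2.minAreaRect(k);p=cv2.boxPoints(r)
        print(nm,cv2.contourArea(k),np.round(r[0]),np.round(p).tolist(),ray("top",r[0],z).round().tolist(),ray("top",p,z)[:,:2].round().tolist())
cv2.imwrite("pics/crop.png",cv2.resize(im[105:250,155:390],None,fx=3.3,fy=3.3,interpolation=cv2.INTER_CUBIC))
E
```

```text
white 149.5 [290. 212.] [[223.0, 207.0], [223.0, 205.0], [358.0, 217.0], [358.0, 220.0]] [[493.0, -33.0, 126.0]] [[505.0, 169.0], [511.0, 168.0], [482.0, -235.0], [475.0, -235.0]]
white 133.5 [296. 149.] [[229.0, 144.0], [229.0, 142.0], [362.0, 155.0], [362.0, 157.0]] [[685.0, -45.0, 126.0]] [[696.0, 157.0], [703.0, 156.0], [673.0, -247.0], [667.0, -247.0]]
carton 1282.0 [282. 240.] [[235.0, 231.0], [329.0, 231.0], [329.0, 249.0], [235.0, 249.0]] [[408.0, -9.0, 155.0]] [[431.0, 128.0], [437.0, -145.0], [385.0, -145.0], [379.0, 126.0]]
carton 98.5 [360. 187.] [[356.0, 216.0], [360.0, 159.0], [363.0, 159.0], [359.0, 216.0]] [[567.0, -233.0, 155.0]] [[483.0, -223.0], [653.0, -235.0], [652.0, -244.0], [483.0, -232.0]]
carton 2447.0 [269. 174.] [[238.0, 193.0], [242.0, 149.0], [300.0, 155.0], [296.0, 199.0]] [[601.0, 33.0, 155.0]] [[542.0, 121.0], [673.0, 113.0], [661.0, -57.0], [529.0, -47.0]]
carton 4485.0 [318. 177.] [[247.0, 249.0], [247.0, 105.0], [389.0, 105.0], [389.0, 249.0]] [[595.0, -111.0, 155.0]] [[380.0, 91.0], [808.0, 103.0], [819.0, -321.0], [389.0, -319.0]]
carton 3657.0 [
[... 360 characters left out ...]
27.] [[282.0, 230.0], [284.0, 222.0], [295.0, 224.0], [293.0, 232.0]] [[446.0, -28.0, 155.0]] [[437.0, -10.0], [460.0, -14.0], [455.0, -46.0], [432.0, -41.0]]
black 194.5 [364. 184.] [[356.0, 132.0], [368.0, 132.0], [371.0, 236.0], [359.0, 236.0]] [[577.0, -245.0, 155.0]] [[732.0, -222.0], [734.0, -258.0], [425.0, -267.0], [424.0, -232.0]]
black 112.5 [340. 132.] [[333.0, 139.0], [337.0, 123.0], [348.0, 126.0], [343.0, 142.0]] [[731.0, -175.0, 155.0]] [[711.0, -153.0], [760.0, -166.0], [751.0, -197.0], [703.0, -184.0]]
black 114.5 [245. 123.] [[240.0, 116.0], [250.0, 116.0], [250.0, 130.0], [240.0, 130.0]] [[753.0, 108.0, 155.0]] [[774.0, 123.0], [775.0, 93.0], [732.0, 92.0], [731.0, 122.0]]
```

View pics/crop.png

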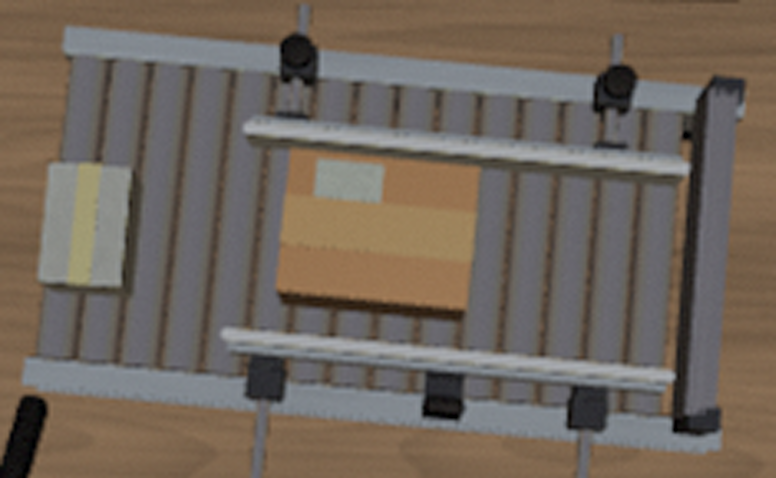

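The crop shows the guide and far rail parallel, at a conveyor yaw of about -0.073 rad. The grip (crop 443,395) is near (447,-29). The carton sits between the rails, slightly askew. I'll go above the grip with the fingers closing across the track.

Request:
carry_out:
  plan:
    - {"tx": 32, "ty": -36, "rz": -0.117}
    - {"tx": 32, "ty": -36, "rz": -0.117}
    - {"tx": 32, "ty": -36, "rz": -0.117}
    - {"tx": 32, "ty": -36, "rz": -0.117}
    - {"tx": 32, "ty": -36, "rz": -0.117}
    - {"tx": 32, "ty": -36, "rz": -0.117}
    - {"tx": 14, "ty": -47, "rz": -0.117}
    - {"tx": 14, "ty": -47, "rz": -0.117}
    - {"tx": 14, "ty": -47, "rz": -0.117}
    - {"tx": 14, "ty": -47, "rz": -0.117}
    - {"tx": 14, "ty": -47, "rz": -0.117}
    - {"tx": 14, "ty": -47, "rz": -0.117}
  gripper: 0.4

```text
invalid input at $.plan[0]: expected keys tx, ty, tz, rx, ry, rz
```

Request:
carry_out:
  plan:
    - {"tx": 23, "ty": -20}
    - {"tx": 23, "ty": -20}
    - {}
    - {}

```text
invalid input at $.plan[0]: expected keys tx, ty, tz, rx, ry, rz
```

Run:
```python
from h import *
o=bot.get_obs();print(o)
m=bot.camera_model("wrist");print(m)
cv2.imwrite("pics/w1.png",bot.capture("wrist")[:,:,::-1])
```

```text
{'time': 0.1, 'joint_positions': array([ 1.18501882e+00,  3.42666461e-01,  1.52488951e+00, -2.16458304e-05,
        1.27535961e+00, -1.46001400e-01]), 'dq': array([ 0.00033559, -0.00297679, -0.00307664,  0.00060648,  0.00024341,
       -0.00072414]), 'tau': array([ 5.37256146e-04, -4.31998980e+01, -2.44699323e+01,  7.17605744e-02,
        5.25038852e-02, -8.11813857e-05]), 'tool_pos': array([124.53721258, 509.66861172, 226.11864313]), 'tcp_rot': array([-3.14028079e+00, -1.71984198e-04,  2.90182275e+00]), 'contact_force': array([ 0.17313257, -0.16893263,  0.11764726]), 'moment': array([-0.04257537,  0.00312149,  0.01166666]), 'finger_force': 0.0, 'grip_width': 91.63010381124005}
{'camera_matrix': array([[325.1922621 ,   0.        , 282.22321182],
       [  0.        , 325.1922621 , 214.90142276],
       [  0.        ,   0.        ,   1.        ]]), 'R': array([[ 0.23702481,  0.97150254, -0.00143357],
       [ 0.93684442, -0.22817788,  0.26506111],
       [ 0.25718043, -0.06416909, -0.96423055]]), 't': array([-524.08626907,  -33.52148566,  389.47991638])}
```

View pics/w1.png

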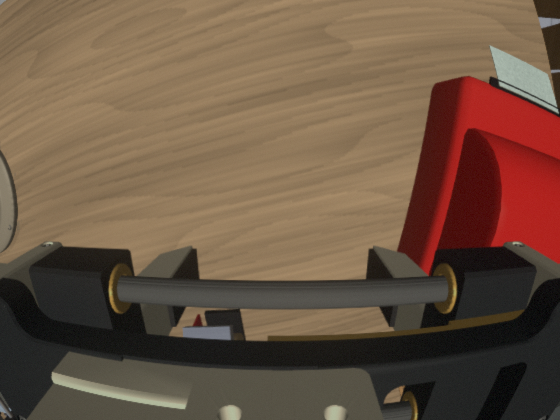

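The call needs all six keys in each row, so nothing moved. The wrist picture shows only the bench and the fingers (cols ~170 and ~395). I'll send the move again.

Request:
carry_out:
  plan:
    - {"tx": 32, "ty": -36, "tz": 0, "rx": 0, "ry": 0, "rz": -0.117}
    - {"tx": 32, "ty": -36, "tz": 0, "rx": 0, "ry": 0, "rz": -0.117}
    - {"tx": 32, "ty": -36, "tz": 0, "rx": 0, "ry": 0, "rz": -0.117}
    - {"tx": 32, "ty": -36, "tz": 0, "rx": 0, "ry": 0, "rz": -0.117}
    - {"tx": 32, "ty": -36, "tz": 0, "rx": 0, "ry": 0, "rz": -0.117}
    - {"tx": 32, "ty": -36, "tz": 0, "rx": 0, "ry": 0, "rz": -0.117}
    - {"tx": 14, "ty": -47, "tz": 0, "rx": 0, "ry": 0, "rz": -0.117}
    - {"tx": 14, "ty": -47, "tz": 0, "rx": 0, "ry": 0, "rz": -0.117}
    - {"tx": 14, "ty": -47, "tz": 0, "rx": 0, "ry": 0, "rz": -0.117}
    - {"tx": 14, "ty": -47, "tz": 0, "rx": 0, "ry": 0, "rz": -0.117}
    - {"tx": 14, "ty": -47, "tz": 0, "rx": 0, "ry": 0, "rz": -0.117}
    - {"tx": 14, "ty": -47, "tz": 0, "rx": 0, "ry": 0, "rz": -0.117}
  gripper: 0.4

```text
time: 1.35
tool_pos: [400.7, 10.0, 226.8]
tcp_rot: [3.141, -0.0, 1.493]
contact_force: [1.2, 0.6, -0.5]
grip_width: 55.3
finger_force: 0.0
```

Request:
carry_out:
  plan:
    - {"tx": 23, "ty": -20, "tz": 0, "rx": 0, "ry": 0, "rz": 0}
    - {"tx": 23, "ty": -20, "tz": 0, "rx": 0, "ry": 0, "rz": 0}
    - {"tx": 0, "ty": 0, "tz": 0, "rx": 0, "ry": 0, "rz": 0}
    - {"tx": 0, "ty": 0, "tz": 0, "rx": 0, "ry": 0, "rz": 0}

```text
time: 1.75
tool_pos: [446.3, -28.1, 226.2]
tcp_rot: [-3.14, -0.0, 1.497]
contact_force: [0.1, 0.3, -0.3]
grip_width: 55.1
finger_force: 0.0
```

Run:
```python
from h import *
o=bot.get_obs();print(o)
m=bot.camera_model("wrist");print(m)
cv2.imwrite("pics/w2.png",bot.capture("wrist")[:,:,::-1])
```

```text
{'time': 1.75, 'joint_positions': array([-2.34688718e-01,  2.00589389e-01,  1.72266165e+00,  1.91597577e-04,
        1.21998421e+00, -1.60705143e-01]), 'dq': array([ 0.02481374, -0.02252489,  0.02359691,  0.00099496,  0.00310677,
        0.00226005]), 'tau': array([-8.67471043e-01, -3.41950321e+01, -2.45708567e+01,  2.22844137e-03,
       -8.32209829e-02, -3.64017778e-02]), 'tool_pos': array([446.25218563, -28.08424183, 226.18928567]), 'tcp_rot': array([-3.13999999e+00, -4.40342937e-04,  1.49674641e+00]), 'contact_force': array([ 0.14828614,  0.26879486, -0.28935655]), 'moment': array([-0.04019495,  0.06538776, -0.00337476]), 'finger_force': 0.0, 'grip_width': 55.14071478869062}
{'camera_matrix': array([[325.1922621 ,   0.        , 282.22321182],
       [  0.        , 325.1922621 , 214.90142276],
       [  0.        ,   0.        ,   1.        ]]), 'R': array([[ 0.99729601, -0.07347864, -0.00125049],
       [-0.07053   , -0.96177827,  0.2645904 ],
       [-0.02064443, -0.26378675, -0.96436008]]), 't': array([-446.93831533,  -28.73908247,  390.64040083])}
```

View pics/w2.png

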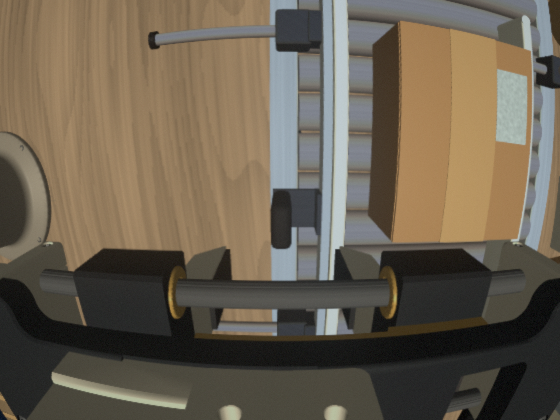

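The grip appears at cols 272–292, rows 190–248, centred near col 282 and left of the white guide rail (col ~335). The fingers straddle about the same column. Next I'll cast rays onto its top and the rail edges.

Run:
```python
from h import *
m=bot.camera_model("wrist")
im=cv2.imread("pics/w2.png");g=cv2.cvtColor(im,cv2.COLOR_BGR2GRAY)
for r in (210,225,235,240): print(r,g[r,262:302].tolist())
print("col282",g[180:256,282].tolist())
for n,p in (("grip L/R row230",[[272,230],[292,230]]),("grip rows",[[282,190],[282,205],[282,248]])): print(n,ray("wrist",p,155,m).round(1).tolist())
print("rail z126",ray("wrist",[[322,180],[334,180],[346,180],[346,60],[346,230]],126,m).round(1).tolist())
```

```text
210 [136, 136, 137, 136, 142, 143, 139, 127, 86, 45, 41, 41, 43, 49, 47, 45, 47, 47, 50, 46, 47, 48, 49, 44, 48, 46, 43, 42, 40, 50, 63, 68, 68, 66, 67, 69, 68, 69, 68, 68]
225 [139, 139, 139, 139, 139, 139, 141, 135, 100, 49, 40, 42, 45, 49, 47, 49, 50, 49, 49, 49, 52, 50, 48, 48, 48, 44, 42, 41, 36, 48, 66, 66, 68, 66, 67, 67, 66, 70, 66, 67]
235 [141, 139, 141, 140, 139, 139, 142, 142, 124, 57, 39, 40, 43, 47, 47, 48, 48, 47, 46, 48, 49, 49, 46, 46, 43, 46, 43, 39, 50, 105, 163, 168, 166, 162, 137, 88, 101, 130, 131, 130]
240 [141, 138, 138, 135, 135, 135, 137, 138, 124, 56, 40, 39, 44, 42, 44, 47, 47, 48, 45, 46, 47, 45, 46, 45, 48, 46, 42, 42, 52, 104, 163, 167, 165, 161, 136, 84, 99, 127, 127, 126]
col282 [171, 171, 169, 168, 168, 170, 170, 164, 125, 66, 52, 42, 40, 39, 39, 40, 40, 40, 39, 41, 41, 38, 37, 39, 39, 41, 40, 42, 46, 48, 47, 49, 52, 53, 52, 49, 51, 50, 50, 48, 51, 50, 49, 51, 51, 52, 49, 49, 49, 48, 51, 49, 48, 48, 47, 49, 51, 47, 48, 48, 47, 47, 48, 47, 46, 45, 44, 43, 64, 140, 164, 167, 165, 164, 165, 166]
grip L/R row230 [[438.1, -30.5, 155.0], [452.9, -31.6, 155.0]]
grip rows [[447.7, -1.1, 155.0], [446.9, -12.1, 155.0], [444.5, -45.3, 155.0]]
rail z126 [[480.0, -0.7, 126.0], [489.8, -1.3, 126.0], [499.7, -1.9, 126.0], [505.4, 95.5, 126.0], [498.7, -44.5, 126.0]]
```

Request:
carry_out:
  plan:
    - {"tx": 0, "ty": -1, "tz": -30, "rx": 0, "ry": 0, "rz": 0}
    - {"tx": 0, "ty": 0, "tz": -30, "rx": 0, "ry": 0, "rz": 0}
    - {"tx": 0, "ty": 0, "tz": -25, "rx": 0, "ry": 0, "rz": 0}
    - {"tx": 0, "ty": 0, "tz": -14, "rx": 0, "ry": 0, "rz": 0}
    - {"tx": 0, "ty": 0, "tz": 0, "rx": 0, "ry": 0, "rz": 0}
  gripper: 0.68

```text
time: 2.3
tool_pos: [444.6, -27.6, 126.3]
tcp_rot: [-3.137, -0.001, 1.499]
contact_force: [-0.6, 0.3, 0.2]
grip_width: 29.5
finger_force: 0.0
```

Request:
carry_out:
  plan:
    - {"tx": 0, "ty": 0, "tz": 0, "rx": 0, "ry": 0, "rz": 0}
    - {"tx": 0, "ty": 0, "tz": 0, "rx": 0, "ry": 0, "rz": 0}
    - {"tx": 0, "ty": 0, "tz": 0, "rx": 0, "ry": 0, "rz": 0}
    - {"tx": 0, "ty": 0, "tz": 0, "rx": 0, "ry": 0, "rz": 0}
    - {"tx": 0, "ty": 0, "tz": 0, "rx": 0, "ry": 0, "rz": 0}
  gripper: 1

```text
time: 2.8
tool_pos: [446.9, -28.6, 128.7]
tcp_rot: [3.14, -0.0, 1.498]
contact_force: [-1.9, 3.3, 5.4]
grip_width: 15.5
finger_force: 30.0
```

Request:
carry_out:
  plan:
    - {"tx": 4, "ty": -0.29, "tz": 0, "rx": 0, "ry": 0, "rz": 0}
    - {"tx": 4, "ty": -0.29, "tz": 0, "rx": 0, "ry": 0, "rz": 0}
    - {"tx": 4, "ty": -0.29, "tz": 0, "rx": 0, "ry": 0, "rz": 0}
    - {"tx": 4, "ty": -0.29, "tz": 0, "rx": 0, "ry": 0, "rz": 0}
    - {"tx": 4, "ty": -0.29, "tz": 0, "rx": 0, "ry": 0, "rz": 0}

```text
time: 3.3
tool_pos: [466.9, -30.1, 128.7]
tcp_rot: [3.141, -0.0, 1.498]
contact_force: [-2.2, 3.0, 6.3]
grip_width: 16.1
finger_force: 30.0
```

Request:
carry_out:
  plan:
    - {"tx": 3, "ty": -0.22, "tz": 0, "rx": 0, "ry": 0, "rz": 0}
    - {"tx": 3, "ty": -0.22, "tz": 0, "rx": 0, "ry": 0, "rz": 0}
    - {"tx": 3, "ty": -0.22, "tz": 0, "rx": 0, "ry": 0, "rz": 0}
    - {"tx": 3, "ty": -0.22, "tz": 0, "rx": 0, "ry": 0, "rz": 0}
    - {"tx": 2, "ty": -0.14, "tz": 0, "rx": 0, "ry": 0, "rz": 0}

```text
time: 3.8
tool_pos: [479.9, -31.1, 128.7]
tcp_rot: [-3.14, -0.0, 1.498]
contact_force: [-8.3, 2.6, 9.9]
grip_width: 15.8
finger_force: 30.0
```

Request:
carry_out:
  plan:
    - {"tx": 1, "ty": -0.07, "tz": 0, "rx": 0, "ry": 0, "rz": 0}
    - {"tx": 1, "ty": -0.07, "tz": 0, "rx": 0, "ry": 0, "rz": 0}
    - {"tx": 1, "ty": -0.07, "tz": 0, "rx": 0, "ry": 0, "rz": 0}
    - {"tx": 0, "ty": 0, "tz": 0, "rx": 0, "ry": 0, "rz": 0}

```text
time: 4.2
tool_pos: [482.9, -31.3, 128.7]
tcp_rot: [-3.141, -0.0, 1.498]
contact_force: [-7.3, 2.3, 9.5]
grip_width: 16.0
finger_force: 30.0
```

Drag force is about 5–6 N, so the carton is now being dragged. I'll continue gently.

Request:
carry_out:
  plan:
    - {"tx": 1, "ty": -0.07, "tz": 0, "rx": 0, "ry": 0, "rz": 0}
    - {"tx": 1, "ty": -0.07, "tz": 0, "rx": 0, "ry": 0, "rz": 0}
    - {"tx": 1, "ty": -0.07, "tz": 0, "rx": 0, "ry": 0, "rz": 0}
    - {"tx": 0, "ty": 0, "tz": 0, "rx": 0, "ry": 0, "rz": 0}

```text
time: 4.6
tool_pos: [485.8, -31.5, 128.7]
tcp_rot: [-3.141, -0.0, 1.498]
contact_force: [-7.0, 2.5, 9.2]
grip_width: 15.6
finger_force: 30.0
```

Request:
carry_out:
  plan:
    - {"tx": 1, "ty": -0.07, "tz": 0, "rx": 0, "ry": 0, "rz": 0}
    - {"tx": 1, "ty": -0.07, "tz": 0, "rx": 0, "ry": 0, "rz": 0}
    - {"tx": 0, "ty": 0, "tz": 0, "rx": 0, "ry": 0, "rz": 0}

```text
time: 4.9
tool_pos: [487.9, -31.6, 128.7]
tcp_rot: [-3.141, -0.0, 1.498]
contact_force: [-6.5, 2.0, 8.8]
grip_width: 15.6
finger_force: 30.0
```

Request:
carry_out:
  plan:
    - {"tx": 1, "ty": -0.07, "tz": 0, "rx": 0, "ry": 0, "rz": 0}
    - {"tx": 0, "ty": 0, "tz": 0, "rx": 0, "ry": 0, "rz": 0}

```text
time: 5.1
tool_pos: [488.8, -31.7, 128.7]
tcp_rot: [-3.141, -0.0, 1.498]
contact_force: [-6.5, 2.4, 8.5]
grip_width: 16.0
finger_force: 30.0
```

Request:
carry_out:
  plan:
    - {"tx": 1, "ty": -0.07, "tz": 0, "rx": 0, "ry": 0, "rz": 0}
    - {"tx": 1, "ty": -0.07, "tz": 0, "rx": 0, "ry": 0, "rz": 0}
    - {"tx": 0, "ty": 0, "tz": 0, "rx": 0, "ry": 0, "rz": 0}

```text
time: 5.4
tool_pos: [490.8, -31.8, 128.7]
tcp_rot: [-3.141, -0.0, 1.498]
contact_force: [-6.2, 2.3, 9.2]
grip_width: 15.6
finger_force: 30.0
```

Request:
carry_out:
  plan:
    - {"tx": 1, "ty": -0.07, "tz": 0, "rx": 0, "ry": 0, "rz": 0}
    - {"tx": 0, "ty": 0, "tz": 0, "rx": 0, "ry": 0, "rz": 0}

```text
time: 5.6
tool_pos: [491.8, -31.9, 128.7]
tcp_rot: [-3.141, -0.0, 1.498]
contact_force: [-6.0, 3.2, 7.5]
grip_width: 15.7
finger_force: 30.0
```

Request:
carry_out:
  plan:
    - {"tx": 1, "ty": -0.07, "tz": 0, "rx": 0, "ry": 0, "rz": 0}
    - {"tx": 0, "ty": 0, "tz": 0, "rx": 0, "ry": 0, "rz": 0}

```text
time: 5.8
tool_pos: [492.8, -32.0, 128.7]
tcp_rot: [-3.14, -0.0, 1.498]
contact_force: [-6.2, 1.8, 9.3]
grip_width: 15.7
finger_force: 30.0
```

Request:
carry_out:
  plan:
    - {"tx": 1, "ty": -0.07, "tz": 0, "rx": 0, "ry": 0, "rz": 0}
    - {"tx": 0, "ty": 0, "tz": 0, "rx": 0, "ry": 0, "rz": 0}

```text
time: 6.0
tool_pos: [493.8, -32.1, 128.7]
tcp_rot: [-3.14, -0.0, 1.498]
contact_force: [-7.5, 1.4, 8.8]
grip_width: 15.8
finger_force: 30.0
```

Request:
carry_out:
  plan:
    - {"tx": 1, "ty": -0.07, "tz": 0, "rx": 0, "ry": 0, "rz": 0}
    - {"tx": 0, "ty": 0, "tz": 0, "rx": 0, "ry": 0, "rz": 0}

```text
time: 6.2
tool_pos: [494.8, -32.1, 128.7]
tcp_rot: [-3.141, -0.0, 1.498]
contact_force: [-6.7, 2.3, 9.0]
grip_width: 15.9
finger_force: 30.0
```

Request:
carry_out:
  plan:
    - {"tx": 1, "ty": -0.07, "tz": 0, "rx": 0, "ry": 0, "rz": 0}
    - {"tx": 0, "ty": 0, "tz": 0, "rx": 0, "ry": 0, "rz": 0}

```text
time: 6.4
tool_pos: [495.8, -32.2, 128.7]
tcp_rot: [-3.14, -0.0, 1.498]
contact_force: [-6.9, 2.4, 8.0]
grip_width: 16.2
finger_force: 30.0
```

Request:
carry_out:
  plan:
    - {"tx": 0.7, "ty": -0.05, "tz": 0, "rx": 0, "ry": 0, "rz": 0}
    - {"tx": 0, "ty": 0, "tz": 0, "rx": 0, "ry": 0, "rz": 0}

```text
time: 6.6
tool_pos: [496.2, -32.2, 128.7]
tcp_rot: [-3.14, -0.0, 1.498]
contact_force: [-7.0, 2.9, 10.5]
grip_width: 15.8
finger_force: 30.0
```

Request:
carry_out:
  plan:
    - {"tx": 1, "ty": -0.07, "tz": 0, "rx": 0, "ry": 0, "rz": 0}
    - {"tx": 0, "ty": 0, "tz": 0, "rx": 0, "ry": 0, "rz": 0}

```text
time: 6.8
tool_pos: [496.7, -32.3, 128.7]
tcp_rot: [-3.139, -0.0, 1.498]
contact_force: [-9.8, 2.4, 11.0]
grip_width: 15.7
finger_force: 30.0
```

Request:
carry_out:
  plan:
    - {"tx": 0.8, "ty": -0.06, "tz": 0, "rx": 0, "ry": 0, "rz": 0}
    - {"tx": 0, "ty": 0, "tz": 0, "rx": 0, "ry": 0, "rz": 0}

```text
time: 7.0
tool_pos: [497.0, -32.3, 128.7]
tcp_rot: [-3.138, -0.0, 1.498]
contact_force: [-12.4, 2.4, 12.7]
grip_width: 15.6
finger_force: 30.0
```

Nipped: force rose from 6.7 to 12.4 N at about 5 N/mm, so roughly 10 N on the carton. I'll hold, then back off. The wall is compressed about 2 mm, so 6 mm of retreat should give 4 mm of play.

Request:
carry_out:
  plan:
    - {"tx": 0.3, "ty": -0.02, "tz": 0, "rx": 0, "ry": 0, "rz": 0}
    - {"tx": 0, "ty": 0, "tz": 0, "rx": 0, "ry": 0, "rz": 0}
    - {"tx": 0, "ty": 0, "tz": 0, "rx": 0, "ry": 0, "rz": 0}
    - {"tx": 0, "ty": 0, "tz": 0, "rx": 0, "ry": 0, "rz": 0}
    - {"tx": 0, "ty": 0, "tz": 0, "rx": 0, "ry": 0, "rz": 0}

```text
time: 7.5
tool_pos: [497.0, -32.3, 128.7]
tcp_rot: [-3.137, -0.0, 1.498]
contact_force: [-13.6, 1.4, 11.6]
grip_width: 15.9
finger_force: 30.0
```

Request:
carry_out:
  plan:
    - {"tx": -2, "ty": 0.15, "tz": 0, "rx": 0, "ry": 0, "rz": 0}
    - {"tx": -2, "ty": 0.15, "tz": 0, "rx": 0, "ry": 0, "rz": 0}
    - {"tx": -2, "ty": 0.15, "tz": 0, "rx": 0, "ry": 0, "rz": 0}
    - {"tx": -1.5, "ty": 0.11, "tz": 0, "rx": 0, "ry": 0, "rz": 0}
    - {"tx": -1, "ty": 0.07, "tz": 0, "rx": 0, "ry": 0, "rz": 0}
    - {"tx": 0, "ty": 0, "tz": 0, "rx": 0, "ry": 0, "rz": 0}
    - {"tx": 0, "ty": 0, "tz": 0, "rx": 0, "ry": 0, "rz": 0}

```text
time: 8.2
tool_pos: [492.1, -31.9, 128.7]
tcp_rot: [3.138, -0.0, 1.498]
contact_force: [2.0, 3.7, 6.6]
grip_width: 16.1
finger_force: 30.0
```

Request:
carry_out:
  plan:
    - {"tx": -1.2, "ty": 0.09, "tz": 0, "rx": 0, "ry": 0, "rz": 0}
    - {"tx": 0, "ty": 0, "tz": 0, "rx": 0, "ry": 0, "rz": 0}
    - {"tx": 0, "ty": 0, "tz": 0, "rx": 0, "ry": 0, "rz": 0}
    - {"tx": 0, "ty": 0, "tz": 0, "rx": 0, "ry": 0, "rz": 0}

```text
time: 8.6
tool_pos: [491.0, -31.9, 128.7]
tcp_rot: [3.138, -0.0, 1.498]
contact_force: [3.0, 3.6, 7.0]
grip_width: 16.1
finger_force: 30.0
```

Request:
carry_out:
  plan:
    - {"tx": 0, "ty": 0, "tz": 0, "rx": 0, "ry": 0, "rz": 0}
    - {"tx": 0, "ty": 0, "tz": 0, "rx": 0, "ry": 0, "rz": 0}
    - {"tx": 0, "ty": 0, "tz": 0, "rx": 0, "ry": 0, "rz": 0}
    - {"tx": 0, "ty": 0, "tz": 0, "rx": 0, "ry": 0, "rz": 0}
  gripper: 0.72

```text
time: 9.0
tool_pos: [489.6, -32.2, 127.5]
tcp_rot: [-3.141, 0.0, 1.498]
contact_force: [1.2, -0.2, -0.3]
grip_width: 25.7
finger_force: 0.0
```

Request:
carry_out:
  plan:
    - {"tx": 0, "ty": 0, "tz": 10, "rx": 0, "ry": 0, "rz": 0}
    - {"tx": 0, "ty": 0, "tz": 30, "rx": 0, "ry": 0, "rz": 0}
    - {"tx": 0, "ty": 0, "tz": 40, "rx": 0, "ry": 0, "rz": 0}
    - {"tx": 0, "ty": 0, "tz": 20, "rx": 0, "ry": 0, "rz": 0}
    - {"tx": 0, "ty": 0, "tz": 0, "rx": 0, "ry": 0, "rz": 0}
    - {"tx": 0, "ty": 0, "tz": 0, "rx": 0, "ry": 0, "rz": 0}

```text
time: 9.6
tool_pos: [489.6, -32.1, 228.0]
tcp_rot: [3.141, 0.0, 1.498]
contact_force: [0.2, -1.0, -0.2]
grip_width: 25.8
finger_force: 0.0
```

Run:
```python
from h import *
m=bot.camera_model("wrist");print(bot.get_obs()["tool_pos"])
cv2.imwrite("pics/w3.png",bot.capture("wrist")[:,:,::-1])
import pickle;pickle.dump(m,open("w3.pkl","wb"))
```

```text
[489.64265263 -32.05649222 227.96035198]
```

View pics/w3.png

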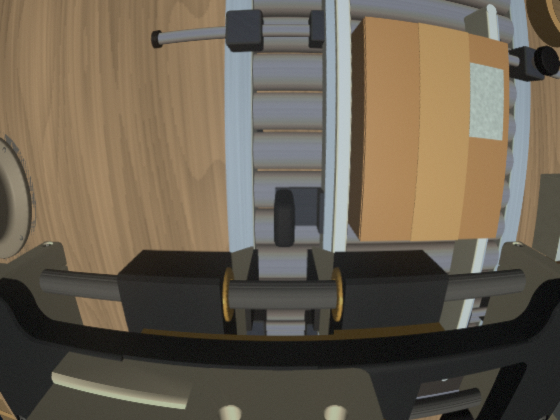

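The wrist picture shows the guide free (grip at col ~284, guide's white rail at 335–350) and the carton at cols 352–508 with a thin gap beside the guide. The far rail's inner edge is near col 475, row 250. I'll cross-check the gap and get the carton's +y face.

Run:
```python
from h import *
import pickle;m=pickle.load(open("w3.pkl","rb"))
im=cv2.imread("pics/w3.png");g=cv2.cvtColor(im,cv2.COLOR_BGR2GRAY)
for r in (243,246):print(r,"guide",g[r,325:356].tolist(),"far",g[r,455:495].tolist())
R=lambda p,z:ray("wrist",p,z,m).round(1)[:,:2].tolist()
print("grip",R([[274,230],[294,230]],155))
print("carton top corners",R([[363,19],[507,40],[364,240],[498,238]],155))
t=bot.capture("top");cv2.imwrite("pics/top1.png",t[:,:,::-1])
```

```text
243 guide [166, 167, 167, 168, 167, 163, 130, 110, 167, 187, 194, 197, 196, 197, 194, 196, 198, 195, 196, 191, 171, 123, 94, 89, 88, 88, 89, 88, 88, 88, 86] far [87, 88, 87, 88, 88, 89, 89, 88, 90, 90, 90, 90, 90, 89, 90, 92, 91, 91, 91, 92, 95, 132, 182, 194, 195, 194, 194, 194, 194, 191, 181, 163, 110, 93, 91, 91, 92, 91, 92, 91]
246 guide [167, 166, 168, 167, 166, 164, 129, 112, 174, 190, 194, 194, 194, 195, 195, 195, 195, 193, 195, 191, 161, 95, 84, 85, 85, 87, 86, 86, 86, 86, 87] far [88, 89, 88, 89, 89, 88, 89, 89, 89, 88, 90, 89, 91, 90, 90, 90, 88, 89, 87, 91, 111, 165, 189, 194, 193, 193, 193, 194, 195, 186, 167, 144, 114, 112, 111, 110, 111, 111, 113, 114]
grip [[483.4, -35.7], [498.3, -36.8]]
carton top corners [[559.1, 117.3], [689.2, 113.3], [551.7, -49.1], [680.2, -59.7]]
```

Run:
```python
from h import *
import pickle;m=pickle.load(open("w3.pkl","rb"))
p=ray("wrist",[[345.8,243],[476.3,243],[345.3,246],[475.7,246]],126,m)[:,:2]
n=np.array([.9973,-.073]);print(p.round(1).tolist(),p@n, "wbox near edge",ray("top",[[196,175]],135))
```

```text
[[542.6, -61.5], [675.9, -74.5], [542.2, -64.3], [675.6, -77.6]] [545.64743142 679.54583081 545.382641   679.48561169] wbox near edge [[597.37760624 250.45147171 135.        ]]
```

Request:
carry_out:
  plan:
    - {"tx": 26, "ty": 36, "tz": 0, "rx": 0, "ry": 0, "rz": 0}
    - {"tx": 26, "ty": 36, "tz": 0, "rx": 0, "ry": 0, "rz": 0}
    - {"tx": 26, "ty": 36, "tz": 0, "rx": 0, "ry": 0, "rz": 0}
    - {"tx": 26, "ty": 36, "tz": 0, "rx": 0, "ry": 0, "rz": 0}
    - {"tx": 31, "ty": 38, "tz": 0, "rx": 0, "ry": 0, "rz": 0}
    - {"tx": 0, "ty": 0, "tz": 0, "rx": 0, "ry": 0, "rz": 0}
    - {"tx": 0, "ty": 0, "tz": 0, "rx": 0, "ry": 0, "rz": 0}
  gripper: 1

```text
time: 10.4
tool_pos: [624.2, 150.6, 225.2]
tcp_rot: [-3.138, 0.001, 1.5]
contact_force: [-0.5, -0.6, 0.7]
grip_width: 0.3
finger_force: 0.0
```

The picture gives a rail-to-rail distance of 134 mm, as intended. Next: lower behind the carton and push along (-0.073,-0.997).

Request:
carry_out:
  plan:
    - {"tx": 0, "ty": 0, "tz": -35, "rx": 0, "ry": 0, "rz": 0}
    - {"tx": 0, "ty": 0, "tz": -35, "rx": 0, "ry": 0, "rz": 0}
    - {"tx": 0, "ty": 0, "tz": -30, "rx": 0, "ry": 0, "rz": 0}
    - {"tx": 0, "ty": 0, "tz": -20, "rx": 0, "ry": 0, "rz": 0}
    - {"tx": 0, "ty": 0, "tz": 0, "rx": 0, "ry": 0, "rz": 0}
    - {"tx": 0, "ty": 0, "tz": 0, "rx": 0, "ry": 0, "rz": 0}

```text
time: 11.0
tool_pos: [624.6, 148.9, 108.3]
tcp_rot: [-3.141, 0.0, 1.497]
contact_force: [0.8, 0.2, 0.2]
grip_width: 0.7
finger_force: 0.0
```

Request:
carry_out:
  plan:
    - {"tx": -0.58, "ty": -8, "tz": 0, "rx": 0, "ry": 0, "rz": 0}
    - {"tx": -0.58, "ty": -8, "tz": 0, "rx": 0, "ry": 0, "rz": 0}
    - {"tx": -0.36, "ty": -5, "tz": 0, "rx": 0, "ry": 0, "rz": 0}
    - {"tx": -0.36, "ty": -5, "tz": 0, "rx": 0, "ry": 0, "rz": 0}
    - {"tx": -0.36, "ty": -5, "tz": 0, "rx": 0, "ry": 0, "rz": 0}
    - {"tx": -0.36, "ty": -5, "tz": 0, "rx": 0, "ry": 0, "rz": 0}
    - {"tx": -0.36, "ty": -5, "tz": 0, "rx": 0, "ry": 0, "rz": 0}
    - {"tx": -0.36, "ty": -5, "tz": 0, "rx": 0, "ry": 0, "rz": 0}
    - {"tx": -0.36, "ty": -5, "tz": 0, "rx": 0, "ry": 0, "rz": 0}
    - {"tx": -0.36, "ty": -5, "tz": 0, "rx": 0, "ry": 0, "rz": 0}

```text
time: 12.0
tool_pos: [620.7, 93.5, 107.7]
tcp_rot: [3.142, 0.0, 1.498]
contact_force: [-0.8, 1.3, 1.0]
grip_width: 0.6
finger_force: 0.5
```

Request:
carry_out:
  plan:
    - {"tx": -0.36, "ty": -5, "tz": 0, "rx": 0, "ry": 0, "rz": 0}
    - {"tx": -0.36, "ty": -5, "tz": 0, "rx": 0, "ry": 0, "rz": 0}
    - {"tx": -0.36, "ty": -5, "tz": 0, "rx": 0, "ry": 0, "rz": 0}
    - {"tx": -0.36, "ty": -5, "tz": 0, "rx": 0, "ry": 0, "rz": 0}
    - {"tx": -0.36, "ty": -5, "tz": 0, "rx": 0, "ry": 0, "rz": 0}
    - {"tx": -0.36, "ty": -5, "tz": 0, "rx": 0, "ry": 0, "rz": 0}
    - {"tx": -0.36, "ty": -5, "tz": 0, "rx": 0, "ry": 0, "rz": 0}
    - {"tx": -0.36, "ty": -5, "tz": 0, "rx": 0, "ry": 0, "rz": 0}
    - {"tx": -0.36, "ty": -5, "tz": 0, "rx": 0, "ry": 0, "rz": 0}
    - {"tx": -0.36, "ty": -5, "tz": 0, "rx": 0, "ry": 0, "rz": 0}
    - {"tx": -0.36, "ty": -5, "tz": 0, "rx": 0, "ry": 0, "rz": 0}
    - {"tx": -0.36, "ty": -5, "tz": 0, "rx": 0, "ry": 0, "rz": 0}

```text
time: 13.2
tool_pos: [616.3, 33.5, 107.7]
tcp_rot: [-3.142, -0.0, 1.498]
contact_force: [0.5, 0.9, -0.2]
grip_width: 0.8
finger_force: 0.5
```

Request:
carry_out:
  plan:
    - {"tx": -0.36, "ty": -5, "tz": 0, "rx": 0, "ry": 0, "rz": 0}
    - {"tx": -0.36, "ty": -5, "tz": 0, "rx": 0, "ry": 0, "rz": 0}
    - {"tx": -0.36, "ty": -5, "tz": 0, "rx": 0, "ry": 0, "rz": 0}
    - {"tx": -0.36, "ty": -5, "tz": 0, "rx": 0, "ry": 0, "rz": 0}
    - {"tx": -0.36, "ty": -5, "tz": 0, "rx": 0, "ry": 0, "rz": 0}
    - {"tx": -0.36, "ty": -5, "tz": 0, "rx": 0, "ry": 0, "rz": 0}
    - {"tx": -0.36, "ty": -5, "tz": 0, "rx": 0, "ry": 0, "rz": 0}
    - {"tx": -0.36, "ty": -5, "tz": 0, "rx": 0, "ry": 0, "rz": 0}
    - {"tx": -0.36, "ty": -5, "tz": 0, "rx": 0, "ry": 0, "rz": 0}
    - {"tx": -0.36, "ty": -5, "tz": 0, "rx": 0, "ry": 0, "rz": 0}
    - {"tx": -0.36, "ty": -5, "tz": 0, "rx": 0, "ry": 0, "rz": 0}
    - {"tx": -0.36, "ty": -5, "tz": 0, "rx": 0, "ry": 0, "rz": 0}

```text
time: 14.4
tool_pos: [612.0, -26.5, 107.7]
tcp_rot: [-3.141, 0.0, 1.498]
contact_force: [-0.2, 1.4, -0.4]
grip_width: 0.5
finger_force: 0.6
```

Request:
carry_out:
  plan:
    - {"tx": -0.22, "ty": -3, "tz": 0, "rx": 0, "ry": 0, "rz": 0}
    - {"tx": -0.22, "ty": -3, "tz": 0, "rx": 0, "ry": 0, "rz": 0}
    - {"tx": -0.22, "ty": -3, "tz": 0, "rx": 0, "ry": 0, "rz": 0}
    - {"tx": -0.22, "ty": -3, "tz": 0, "rx": 0, "ry": 0, "rz": 0}
    - {"tx": -0.22, "ty": -3, "tz": 0, "rx": 0, "ry": 0, "rz": 0}
    - {"tx": -0.22, "ty": -3, "tz": 0, "rx": 0, "ry": 0, "rz": 0}
    - {"tx": -0.15, "ty": -2, "tz": 0, "rx": 0, "ry": 0, "rz": 0}
    - {"tx": -0.15, "ty": -2, "tz": 0, "rx": 0, "ry": 0, "rz": 0}
    - {"tx": -0.15, "ty": -2, "tz": 0, "rx": 0, "ry": 0, "rz": 0}
    - {"tx": 0, "ty": 0, "tz": 0, "rx": 0, "ry": 0, "rz": 0}

```text
time: 15.4
tool_pos: [610.4, -50.5, 107.8]
tcp_rot: [3.141, 0.0, 1.498]
contact_force: [0.0, 0.3, 0.7]
grip_width: 0.4
finger_force: 0.0
```

Request:
carry_out:
  plan:
    - {"tx": -0.15, "ty": -2, "tz": 0, "rx": 0, "ry": 0, "rz": 0}
    - {"tx": -0.15, "ty": -2, "tz": 0, "rx": 0, "ry": 0, "rz": 0}
    - {"tx": -0.15, "ty": -2, "tz": 0, "rx": 0, "ry": 0, "rz": 0}
    - {"tx": 0, "ty": 0, "tz": 0, "rx": 0, "ry": 0, "rz": 0}

```text
time: 15.8
tool_pos: [609.9, -56.5, 107.8]
tcp_rot: [3.141, 0.0, 1.498]
contact_force: [0.2, -0.3, -0.2]
grip_width: 0.5
finger_force: 0.0
```

Request:
carry_out:
  plan:
    - {"tx": -0.15, "ty": -2, "tz": 0, "rx": 0, "ry": 0, "rz": 0}
    - {"tx": -0.15, "ty": -2, "tz": 0, "rx": 0, "ry": 0, "rz": 0}
    - {"tx": -0.15, "ty": -2, "tz": 0, "rx": 0, "ry": 0, "rz": 0}
    - {"tx": 0, "ty": 0, "tz": 0, "rx": 0, "ry": 0, "rz": 0}

```text
time: 16.2
tool_pos: [609.4, -62.5, 107.7]
tcp_rot: [3.142, 0.0, 1.497]
contact_force: [0.4, 0.3, -0.5]
grip_width: 0.5
finger_force: 0.0
```

Request:
carry_out:
  plan:
    - {"tx": -0.15, "ty": -2, "tz": 0, "rx": 0, "ry": 0, "rz": 0}
    - {"tx": -0.15, "ty": -2, "tz": 0, "rx": 0, "ry": 0, "rz": 0}
    - {"tx": 0, "ty": 0, "tz": 0, "rx": 0, "ry": 0, "rz": 0}

```text
time: 16.5
tool_pos: [609.1, -66.5, 107.7]
tcp_rot: [3.142, 0.0, 1.498]
contact_force: [0.1, -0.8, -0.2]
grip_width: 0.2
finger_force: 0.0
```

Run:
```python
from h import *
t=bot.capture("top");cv2.imwrite("pics/top2.png",cv2.resize(t[105:250,155:390,::-1],None,fx=3.3,fy=3.3,interpolation=cv2.INTER_CUBIC))
```

```text
(no output)
```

View pics/top2.png

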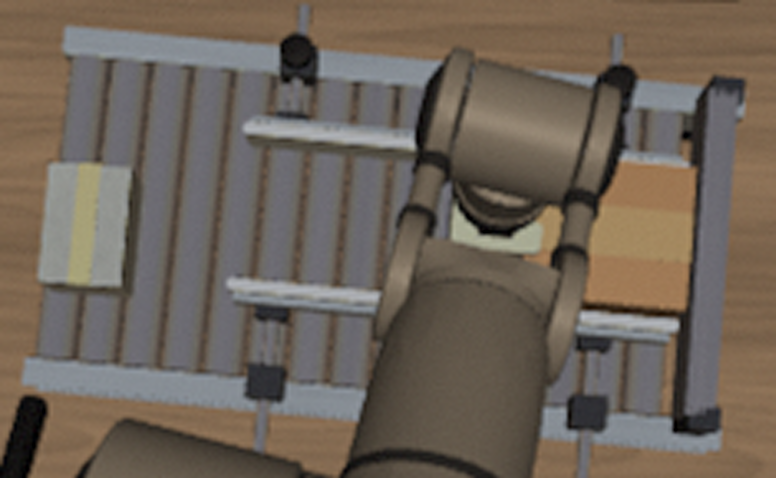

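The carton's -y face (crop col ~695) now appears at the end stop, having coasted ahead. I'll close up until I feel it.

Request:
carry_out:
  plan:
    - {"tx": -0.15, "ty": -2, "tz": 0, "rx": 0, "ry": 0, "rz": 0}
    - {"tx": -0.15, "ty": -2, "tz": 0, "rx": 0, "ry": 0, "rz": 0}
    - {"tx": 0, "ty": 0, "tz": 0, "rx": 0, "ry": 0, "rz": 0}

```text
time: 16.85
tool_pos: [608.8, -70.4, 107.7]
tcp_rot: [3.141, 0.0, 1.498]
contact_force: [-0.1, -0.2, 0.5]
grip_width: 0.6
finger_force: 0.0
```

Request:
carry_out:
  plan:
    - {"tx": -0.15, "ty": -2, "tz": 0, "rx": 0, "ry": 0, "rz": 0}
    - {"tx": 0, "ty": 0, "tz": 0, "rx": 0, "ry": 0, "rz": 0}

```text
time: 17.05
tool_pos: [608.7, -72.4, 107.8]
tcp_rot: [3.141, 0.0, 1.498]
contact_force: [0.3, -0.7, 0.4]
grip_width: 0.5
finger_force: 0.0
```

Request:
carry_out:
  plan:
    - {"tx": -0.15, "ty": -2, "tz": 0, "rx": 0, "ry": 0, "rz": 0}
    - {"tx": 0, "ty": 0, "tz": 0, "rx": 0, "ry": 0, "rz": 0}

```text
time: 17.25
tool_pos: [608.6, -74.4, 107.8]
tcp_rot: [3.141, 0.0, 1.498]
contact_force: [-0.3, 0.6, -0.6]
grip_width: 0.3
finger_force: 0.0
```

Request:
carry_out:
  plan:
    - {"tx": -0.15, "ty": -2, "tz": 0, "rx": 0, "ry": 0, "rz": 0}
    - {"tx": -0.07, "ty": -1, "tz": 0, "rx": 0, "ry": 0, "rz": 0}
    - {"tx": 0, "ty": 0, "tz": 0, "rx": 0, "ry": 0, "rz": 0}

```text
time: 17.55
tool_pos: [608.4, -76.2, 107.8]
tcp_rot: [3.141, -0.001, 1.498]
contact_force: [0.6, 4.0, 0.4]
grip_width: 0.5
finger_force: 2.4
```

Request:
carry_out:
  plan:
    - {"tx": -0.15, "ty": -2, "tz": 0, "rx": 0, "ry": 0, "rz": 0}
    - {"tx": -0.07, "ty": -1, "tz": 0, "rx": 0, "ry": 0, "rz": 0}
    - {"tx": 0, "ty": 0, "tz": 0, "rx": 0, "ry": 0, "rz": 0}

```text
time: 17.85
tool_pos: [608.4, -76.1, 107.8]
tcp_rot: [3.142, -0.006, 1.499]
contact_force: [1.5, 15.9, 2.2]
grip_width: 0.6
finger_force: 8.2
```

Request:
carry_out:
  plan:
    - {"tx": -0.15, "ty": -2, "tz": 0, "rx": 0, "ry": 0, "rz": 0}
    - {"tx": 0, "ty": 0, "tz": 0, "rx": 0, "ry": 0, "rz": 0}

```text
time: 18.05
tool_pos: [608.3, -76.0, 107.8]
tcp_rot: [3.142, -0.009, 1.499]
contact_force: [3.0, 23.5, 2.3]
grip_width: 0.1
finger_force: 12.1
```

The carton is firmly against the stop. I'll ease off slowly, back away, rise and check.

Request:
carry_out:
  plan:
    - {"tx": 0.15, "ty": 2, "tz": 0, "rx": 0, "ry": 0, "rz": 0}
    - {"tx": 0.15, "ty": 2, "tz": 0, "rx": 0, "ry": 0, "rz": 0}
    - {"tx": 0.15, "ty": 2, "tz": 0, "rx": 0, "ry": 0, "rz": 0}
    - {"tx": 0.4, "ty": 6, "tz": 0, "rx": 0, "ry": 0, "rz": 0}
    - {"tx": 1, "ty": 15, "tz": 0, "rx": 0, "ry": 0, "rz": 0}
    - {"tx": 1, "ty": 15, "tz": 0, "rx": 0, "ry": 0, "rz": 0}
    - {"tx": 0, "ty": 0, "tz": 30, "rx": 0, "ry": 0, "rz": 0}
    - {"tx": 0, "ty": 0, "tz": 45, "rx": 0, "ry": 0, "rz": 0}
    - {"tx": 0, "ty": 0, "tz": 45, "rx": 0, "ry": 0, "rz": 0}
    - {"tx": 0, "ty": 40, "tz": 20, "rx": 0, "ry": 0, "rz": 0}
    - {"tx": 0, "ty": 45, "tz": 0, "rx": 0, "ry": 0, "rz": 0}
    - {"tx": 0, "ty": 45, "tz": 0, "rx": 0, "ry": 0, "rz": 0}

```text
time: 19.25
tool_pos: [610.8, 92.1, 249.0]
tcp_rot: [3.139, -0.0, 1.497]
contact_force: [1.5, 0.1, -0.3]
grip_width: 0.6
finger_force: 0.0
```

Request:
carry_out:
  plan:
    - {"tx": -20, "ty": 45, "tz": 0, "rx": 0, "ry": 0, "rz": 0}
    - {"tx": -20, "ty": 45, "tz": 0, "rx": 0, "ry": 0, "rz": 0}
    - {"tx": 0, "ty": 0, "tz": 0, "rx": 0, "ry": 0, "rz": 0}
    - {"tx": 0, "ty": 0, "tz": 0, "rx": 0, "ry": 0, "rz": 0}
    - {"tx": 0, "ty": 0, "tz": 0, "rx": 0, "ry": 0, "rz": 0}

```text
time: 19.75
tool_pos: [571.0, 179.7, 247.8]
tcp_rot: [3.141, 0.0, 1.498]
contact_force: [0.6, 0.7, -0.6]
grip_width: 0.8
finger_force: 0.0
```

Run:
```python
from h import *
t=bot.capture("top");cv2.imwrite("pics/top3.png",cv2.resize(t[105:250,155:390,::-1],None,fx=3.3,fy=3.3,interpolation=cv2.INTER_CUBIC))
```

```text
(no output)
```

View pics/top3.png

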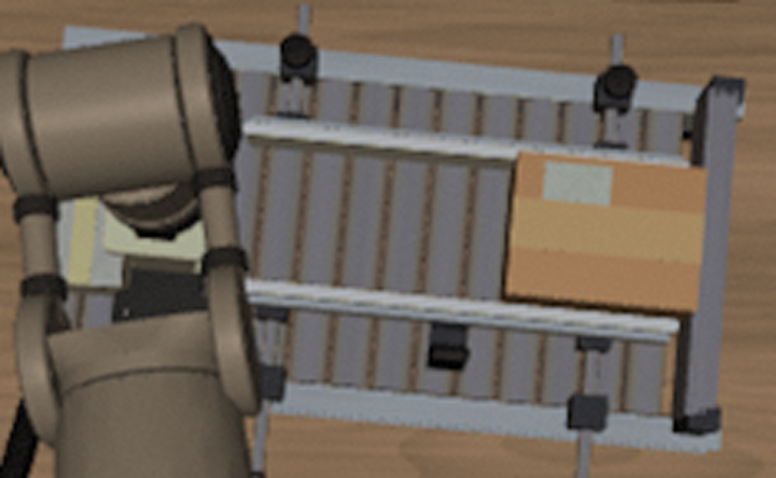

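The carton (crop cols 505–703) lies straight against the end stop between the rails, and the arm is clear. Handing in.

```bash
python3 -c "
from plant import bot
print(bot.close_job())"
```

```text
the job is handed in; nothing more can be done
None
```

The job is handed in, with no verdict returned: I nipped the carton at about 11 N, backed the guide off to a measured 134 mm between the rails (about 4 mm of play) and released it, pushed the carton against the end stop, and touched nothing else on the bench.

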